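Clear the resin bench: jars, castings and dropper bottle to their places

ROBOT

A 7-joint arm with a two-finger parallel gripper is mounted at the origin on the work surface. World frame = base frame: x ahead of the robot, y to its left, z up, the work surface at z = 0. Lengths are in mm, angles in rad, forces in N, time in s.
With the tool pointing down it reaches from about 425 to 800 mm from the base axis. Payload 8.3 kg.
Tool frame: the origin (TCP) lies between the finger pads; the fingertips stand 14 mm ahead of it and the grasp point (between the pads) lies 5 mm behind it; z points along the fingers, y is the line along which they close (so a half turn about z gives the same grasp; the last joint's range is limited). The gripper opens to 85 mm and grips with 20 to 120 N. Pads are 22 mm wide; open, the fingers measure 114 mm over their backs; the gripper's body (76 mm by 85 mm) begins 54 mm behind the grasp point. The pads swing forward as they close: fully open they stand 13 mm farther back than shut.
Start: joints at [-1.285, 0.383, 0.016, 1.37, -0.006, 1.388, -0.046], TCP at [213.555, 587.365, 245.279] pointing down, gripper open.
Joint ranges: [-2.95, 2.95], [-0.25, 2.06], [-1.52, 1.56], [0.18, 2.33], [-1.44, 4.58], [0.02, 2.06], [-3.01, 3.01]. Speed limits (rad/s): [2.39, 2.39, 3.01, 3.01, 3.14, 3.14, 3.14].

INTERFACE

Orientations are given as a rotation vector (axis times angle).
In Python, from plant import arm, camera, camera_model, job, outline_of, landmark_of gives the robot as it stands.
- The arm moves only by the tool jog_arm, never from a script. Its argument "plan" is a list of rows, each a list of 2 entries, a list of its own where there are three numbers: the shift along the tool's x, y, z each as a share of 0.6 m, from -1 to 1, then the turn about the tool's z as a share of 0.5 rad, from -1 to 1. In form: [[[x, y, z], yaw], ...]. A call has 1 to 8 rows; each row is the pose to reach, as a shift and turn from the pose commanded when the call began, along the tool's axes at that moment; what a row does not reach only later rows make up. A row lasts 1/10 s, in which the tool goes at most 50 mm and 8.59 degrees, less where a joint would pass 70% of its speed; a pose out of reach is approached as far as the arm can. A call with a number of a shift or a turn outside -1 to 1 is refused whole. A call with a gripper value outside its range is refused whole. "jaw" is the closure in counts, from 0 (fully open) to 255 (shut), set as the call begins (left out, the last holds). The fingers move at their own pace and stop on an object; "newtons" is the grip in N (left out, the last holds). Time passes only in rows, so rows that repeat a pose let the fingers close. It gives the time, the measured TCP pose, the force, the opening and the grip force at its end, in the units of the state.
- arm.state(): the state, without advancing time (a new reading comes with each control period).
- camera(name): name is "side" or "top"; returns the picture (400x640x3 uint8, blue, green, red); there is no depth.
- camera_model(name): a dict with "fx", "fy", "cx", "cy" (pixels), "world_to_cam" (4x4, takes a point from world to camera coordinates). Camera axes: x right, y up, looking along -z (the intrinsics and any distortion apply to the point x, -y, -z); pixel columns grow to the right and rows downward; lengths in mm; the calibration is good to about 2 mm. A picture is of the moment at which its call begins. camera_model takes no time and is no camera call.
- job.finish_job(): hands the job in; it is judged then, once.
Trained networks look in the newest picture that a camera, given by its name, has taken for a name from the list of things; names that differ only in an ending like _2 or _b are one class to them, and where a whole thing is asked for, a point or a joint stands for the part that bears it (a point fixed in the world has none). Each returns a list of dicts, best first, with "conf" (0 to 1); they miss things now and then, are a little off and sometimes report something else, mostly with a low value. They report only what shows in the picture. A call takes as long as a camera call. They do not tell look-alikes from the thing itself.
- outline_of(label, camera): "region" (400x640 bool, what is visible of it) and "position" ([row, column] in pixels, amid what is visible of it).
- landmark_of(label, camera): "position" ([row, column] in pixels: a listed point, or the origin of a listed thing).
The state is a dict: "time_s": time; "joints": joint angles; "qvel": joint speeds; "tau": joint torques, N m; "tcp_pos": TCP position; "ee_rot": TCP orientation; "ft_force": force on the tool from outside, world axes, zero at the start; "wrist_torque": the same for the moment, N m; "finger_gap": opening from 0.0 (shut) to 1.0 (fully open); "finger_force": force on a finger pad.
Only numpy, scipy, OpenCV 4.12 (cv2) and the standard library are available. Lean on these libraries where they do the work, as an engineer would, in place of code of your own. Each camera call takes 0.05 s, during which the arm holds its last target. There are 200 camera calls.

TASK

Tidy up after the pour: stand both pigment jars upright in the wooden tray, lay both hexagonal resin castings flat in the blue tray, and push the amber dropper bottle upright down into the black clip holder until it clicks past the sprung balls, fully home. The colours do not matter, only the kind; set things down gently without dropping them, and leave the white mixing cup alone.

Things in the scene. Friction and masses are not known exactly. Their poses are not given: they have to be found in the camera images.
- jar_teal_mid (a point): Upright round pigment jar, 37 mm diameter, 60 mm tall, teal (blue-green) sides, white screw cap with a teal disc on top. Stands loose on the table. This point is its centre, 30 mm above its underside; z up.
- jar_pink_mid (a point): Upright round pigment jar, 37 mm diameter, 60 mm tall, pink (magenta) sides, white screw cap with a pink disc on top. Stands loose on the table. This point is its centre, 30 mm above its underside; z up.
- block_teal_mid (a point): Cast resin hexagonal block, see-through teal, 40 mm across flats (46 mm across corners), 36 mm tall, small gold disc on its flat top. Lies loose on the table. This point is its centre, 18 mm above its underside; z up. Its flats face the directions of its own y axis and every 60 degrees from it.
- block_pink_mid (a point): Cast resin hexagonal block, see-through pink, 40 mm across flats (46 mm across corners), 36 mm tall, small gold disc on its flat top. Lies loose on the table. This point is its centre, 18 mm above its underside; z up. Its flats face the directions of its own y axis and every 60 degrees from it.
- dropper_mid (a point): Amber-brown dropper bottle with white label band and black cap, 84 mm tall: body 34 mm diameter up to 62 mm, cap 22 mm diameter above. The foot has a 4 mm chamfer and a ring groove 10 to 20 mm above the underside. Stands loose, upright. This point is its centre, 42 mm above its underside; z up.
- jar_tray: The jars' tray: shallow pale wooden tray, fixed to the table, 100 mm (its x) by 160 mm (its y), 22 mm high outside, 5 mm walls and 5 mm floor, one open compartment. Origin: centre of its underside, on the table.
- block_tray: The blocks' tray: very shallow sky-blue tray, fixed, 100 mm (its x) by 160 mm (its y), 10 mm high outside, 5 mm walls and 5 mm floor, one open compartment. Origin: centre of its underside, on the table.
- clip: Black clip holder, fixed, 56 (its x) by 92 mm (its y), 28 mm high; 44 mm square well edged in yellow, floor 4 mm above the table. Two sprung steel balls, 19 mm up, stand out of the well's y walls, 29 mm apart; 5 N each to start, +0.5 N/mm. A bottle just let go stays 15 mm too high; pushed down with about 10 N (allow 20) it snaps to the floor. Origin: centre of its underside.
- mixing_cup: White open, empty mixing cup, loose, 60 mm rim diameter, 70 mm tall; not to be disturbed. Origin: centre of its underside.
Mind the look-alikes: they are no part of the job. Leave any purple look-alike of the part that bears block_teal_mid alone.

How it is judged (in metres and radians):
At the end, for the whole second after the job is handed in: Jars in the wooden tray, blocks in the blue tray, each within 31 mm (tray x) and 61 mm (y) of its centre, on its floor (5 mm), upright or flat within 7 degrees; bottle upright in the clip, centred within 8 mm, within 4 mm of the well floor; all at rest and released (x of jar_teal_mid in the frame of jar_tray between -0.031 and 0.031 m and y of jar_teal_mid in the frame of jar_tray between -0.061 and 0.061 m and z of jar_teal_mid in the frame of jar_tray between 0.03 and 0.04 m and angle between each of jar_teal_mid, jar_pink_mid, block_teal_mid, block_pink_mid, dropper_mid's own z axis and vertical below 0.12 rad and x of jar_pink_mid in the frame of jar_tray between -0.031 and 0.031 m and y of jar_pink_mid in the frame of jar_tray between -0.061 and 0.061 m and z of jar_pink_mid in the frame of jar_tray between 0.03 and 0.04 m and x of block_teal_mid in the frame of block_tray between -0.031 and 0.031 m and y of block_teal_mid in the frame of block_tray between -0.061 and 0.061 m and z of block_teal_mid in the frame of block_tray between 0.018 and 0.028 m and x of block_pink_mid in the frame of block_tray between -0.031 and 0.031 m and y of block_pink_mid in the frame of block_tray between -0.061 and 0.061 m and z of block_pink_mid in the frame of block_tray between 0.018 and 0.028 m and z of dropper_mid in the frame of clip below 0.05 m and horizontal distance between dropper_mid and clip below 0.008 m and linear speed of each of jar_teal, jar_pink, block_teal, block_pink, dropper below 0.02 m/s); the robot touches nothing.
It fails at once if the white mixing cup is pushed more than 25 mm or tipped (distance of mixing_cup from where it was at the start of the episode above 0.025 m or angle between mixing_cup's own z axis and vertical above 0.3 rad).
It fails at once if a jar, block or bottle is dropped: it moves faster than 0.8 m/s outside the fingers (a fall of about 3 cm) ((linear speed of jar_teal above 0.8 m/s and contact force between jar_teal and the fingers below 0.05 N) or (linear speed of jar_pink above 0.8 m/s and contact force between jar_pink and the fingers below 0.05 N) or (linear speed of block_teal above 0.8 m/s and contact force between block_teal and the fingers below 0.05 N) or (linear speed of block_pink above 0.8 m/s and contact force between block_pink and the fingers below 0.05 N) or (linear speed of dropper above 0.8 m/s and contact force between dropper and the fingers below 0.05 N)).
It also fails if it takes over 118 s, if anything falls off the work surface, if the arm or the gripper's body presses on something with over 40 N, if the wrist force passes 120 N, or if a joint passes its speed limit or range.

## Working session

There is one attempt and no reset: what is moved stays moved. The work goes in short steps, Python scripts to look and compute and a tool call to move; the robot and the scene stay as the last step left them, time stands still between calls to the robot, and variables do not carry over. Pictures are saved under pics/ and viewed, at most 14 in all, crops included, and the job is handed in when it is done.

Besides the shell and the picture viewer there is one more tool, called after "Call:" as name(argument=value, ...) on one line, values as JSON. jog_arm: Moves the arm, as the interface text tells. Its arguments: {"type":"object","properties":{"plan":{"type":"array","items":{"type":"array"}},"jaw":{"type":"number"},"newtons":{"type":"number"}},"required":["plan"]}

```bash
mkdir -p pics; ls; cat > h.py <<'E'
import numpy as np,cv2
from plant import arm,camera,camera_model,job,outline_of,landmark_of
from scipy.spatial.transform import Rotation as R
def proj(P,c):
    m=camera_model(c);p=np.array(m["world_to_cam"])@np.append(P,1)
    return np.array([m["fx"]*p[0]/-p[2]+m["cx"],m["fy"]*-p[1]/-p[2]+m["cy"]])
def unproj(rc,c,z):
    m=camera_model(c);T=np.array(m["world_to_cam"]);Rm=T[:3,:3];o=-Rm.T@T[:3,3]
    d=Rm.T@np.array([(rc[1]-m["cx"])/m["fx"],-(rc[0]-m["cy"])/m["fy"],-1])
    return o+d*(z-o[2])/d[2]
E
python3 - <<'E'
from h import *
for c in("side","top"):
    cv2.imwrite(f"pics/{c}0.png",camera(c)); m=camera_model(c);T=np.array(m["world_to_cam"]);print(c,{k:v for k,v in m.items() if k!="world_to_cam"},(-T[:3,:3].T@T[:3,3]).round())
zs=dict(jar_teal_mid=30,jar_pink_mid=30,block_teal_mid=18,block_pink_mid=18,dropper_mid=42,jar_tray=0,block_tray=0,clip=0,mixing_cup=0)
for n,z in zs.items():
    for c in("top","side"):
        print(n,c,[(round(d["conf"],2),np.round(d["position"]).tolist(),unproj(d["position"],c,z)[:2].round(1).tolist()) for d in landmark_of(n,c)[:4]])
s=arm.state();print(s)
E
```

```text
pics
side {'fx': 404.963499978062, 'fy': 404.963499978062, 'cx': 321.1846663210234, 'cy': 192.7611160738202} [ 243. -752.  544.]
top {'fx': 509.442456048729, 'fy': 509.442456048729, 'cx': 321.09362284377164, 'cy': 188.01314729959535} [ 442.   12. 1006.]
jar_teal_mid top [(0.67, [274.0, 393.0], [420.6, -130.6])]
jar_teal_mid side [(0.57, [247.0, 280.0], [425.1, -126.0])]
jar_pink_mid top [(0.8, [267.0, 452.0], [431.3, -242.8])]
jar_pink_mid side [(0.59, [285.0, 300.0], [423.8, -243.7])]
block_teal_mid top [(0.83, [216.0, 241.0], [534.3, 158.9]), (0.73, [257.0, 326.0], [453.9, -3.5])]
block_teal_mid side [(0.89, [220.0, 276.0], [452.3, -15.9]), (0.67, [178.0, 286.0], [540.5, 167.3]), (0.31, [208.0, 340.0], [608.3, -27.4])]
block_pink_mid top [(0.94, [259.0, 181.0], [452.0, 272.9])]
block_pink_mid side [(0.52, [168.0, 242.0], [444.7, 268.0])]
dropper_mid top [(0.6, [265.0, 258.0], [439.6, 122.4])]
dropper_mid side [(0.78, [186.0, 256.0], [445.0, 113.0])]
jar_tray top [(0.74, [176.0, 168.0], [618.2, 309.5]), (0.48, [267.0, 453.0], [431.1, -252.8])]
jar_tray side []
block_tray top [(0.71,
[... 305 characters left out ...]
{'time_s': 1.0, 'joints': array([-1.28489888,  0.38339255,  0.01638487,  1.37012198, -0.00629402,
        1.38822047, -0.04649032]), 'qvel': array([-0.00070677,  0.00028095, -0.00135054, -0.00047082, -0.00054117,
        0.00143041,  0.00182865]), 'tau': array([ 3.50215887e-04, -6.27345514e+01,  8.42633732e-01, -3.72089839e+01,
        1.64362974e-02,  2.81315399e-03,  4.26337783e-05]), 'tcp_pos': array([213.5446979 , 587.35163257, 245.27391622]), 'ee_rot': array([-5.44994641e-01, -3.09388663e+00,  1.31697316e-04]), 'ft_force': array([ 0.2150639 , -0.4048537 ,  0.05840586]), 'wrist_torque': array([-0.00389767,  0.03208884, -0.01459885]), 'finger_force': 0.0, 'finger_gap': 1.0002699240655029}
```

View top.

View pics/top0.png

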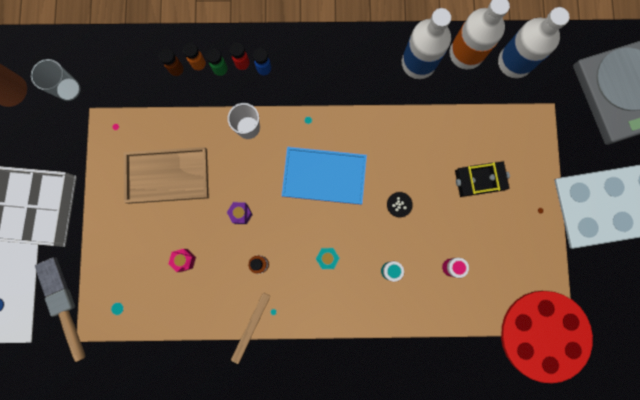

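View pics/side0.png

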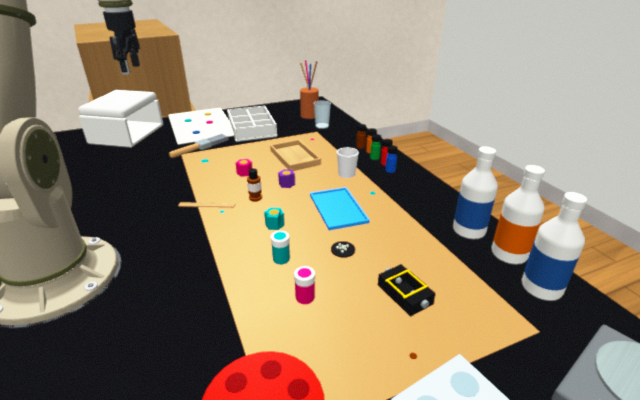

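```bash
cat > fit.py <<'E'
from h import *
from scipy.optimize import minimize
def cyl(segs):
    a=np.linspace(0,2*np.pi,40,endpoint=False)
    return np.array([[r*np.cos(t),r*np.sin(t),z] for r,z in segs for t in a])
def box(x,y,h): return np.array([[i*x/2,j*y/2,z] for i in(-1,1) for j in(-1,1) for z in(0,h)])
def hexa():
    a=np.arange(6)*np.pi/3; r=20/np.cos(np.pi/6)
    return np.array([[r*np.cos(t),r*np.sin(t),z] for t in a for z in(0,36)])
JAR=[cyl([(18.5,0),(18.5,60)])]
S=dict(jar_teal_mid=JAR,jar_pink_mid=JAR,block_teal_mid=[hexa()],block_pink_mid=[hexa()],
 dropper_mid=[cyl([(13,0),(17,4),(17,62)]),cyl([(11,62),(11,84)])],jar_tray=[box(100,160,22)],block_tray=[box(100,160,10)],clip=[box(56,92,28)],mixing_cup=[cyl([(22,0),(30,70)])])
def mask(sh,p,c,k=4):
    m=np.zeros((400*k,640*k),np.uint8);Rz=R.from_euler("z",p[2]).as_matrix()
    for P in sh:
        u=np.array([proj(q,c) for q in P@Rz.T+[p[0],p[1],0]])
        cv2.fillConvexPoly(m,np.round(cv2.convexHull(np.float32(u*k))*1).astype(int),1)
    return m>0
def fit(n,reg,p0,ang):
    "reg: {cam: region}"
    k=4; big={c:np.repeat(np.repeat(r,k,0),k,1) for c,r in reg.items()}
    def cost(q):
        p=[q[0],q[1],q[2] if ang else 0];s=0
        for c,b in big.items():
            m=mask(S[n],p,c); s+=1-(m&b).sum()/(m|b).sum()
        return s
    best=None
    for a in ([0,.26,.52,.78] if 'block_t' in n and 'tray' not in n or 'block_p' in n else [-.15,.15]) if ang else [0]:
        x0=np.array([*p0,a]) if ang else np.array(p0)
        sim=np.vstack([x0]+[x0+d for d in np.diag([6,6,.2][:len(x0)])])
        r=minimize(cost,x0,method="Nelder-Mead",options=dict(initial_simplex=sim,xatol=.05,fatol=1e-4,maxfev=90))
        if best is None or r.fun<best.fun: best=r
    return best.x,best.fun
E
cat > m.py <<'E'
from fit import *
import sys
G=dict(jar_teal_mid=(422,-129),jar_pink_mid=(428,-243),block_teal_mid=(453,-8),block_pink_mid=(450,271),dropper_mid=(442,118),jar_tray=(618,309),block_tray=(614,-4),clip=(602,-310),mixing_cup=(714,145))
def region(n,c,p):
    ds=outline_of(n,c); t=proj([*p,20],c)[::-1]
    ds=[d for d in ds if np.linalg.norm(np.array(d["position"])-t)<25]
    return ds[0] if ds else None
if __name__=="__main__":
    for c in("side","top"): camera(c)
    for n in (sys.argv[1:] or G):
        ang=any(k in n for k in("tray","clip","block")); reg={}
        for c in("top","side"):
            d=region(n,c,G[n])
            if d is not None: reg[c]=d["region"]
        out=[n]
        for cs in (["top","side"],["top"],["side"]):
            rr={c:reg[c] for c in cs if c in reg}
            if rr and (len(cs)==1 or len(rr)==2):
                x,f=fit(n,rr,G[n],ang); out.append((cs[0] if len(cs)==1 else "both",x.round(2).tolist(),round(f,3)))
        print(*out)
E
time python3 m.py
```

```text
Traceback (most recent call last):
  File "m.py", line 19, in <module>
    x,f=fit(n,rr,G[n],ang); out.append((cs[0] if len(cs)==1 else "both",x.round(2).tolist(),round(f,3)))
        ~~~^^^^^^^^^^^^^^^
  File "fit.py", line 31, in fit
    r=minimize(cost,x0,method="Nelder-Mead",options=dict(initial_simplex=sim,xatol=.05,fatol=1e-4,maxfev=90))
  File "fit.py", line 25, in cost
    m=mask(S[n],p,c); s+=1-(m&b).sum()/(m|b).sum()
  File "fit.py", line 16, in mask
    u=np.array([proj(q,c) for q in P@Rz.T+[p[0],p[1],0]])
                ~~~~^^^^^
  File "h.py", line 5, in proj
    m=camera_model(c);p=np.array(m["world_to_cam"])@np.append(P,1)
ValueError: time passes only in moves, steps and waits

real	0m7.669s
user	0m3.649s
sys	0m0.708s
```

```bash
sed -i 's/^def proj/_C={}\ndef cm(c):\n    if c not in _C: _C[c]=camera_model(c)\n    return _C[c]\ndef proj/; s/m=camera_model(c);/m=cm(c);/' h.py; time python3 m.py
```

```text
jar_teal_mid ('both', [425.58, -129.84], np.float64(0.234)) ('top', [424.09, -129.36], np.float64(0.097)) ('side', [427.47, -127.17], np.float64(0.08))
jar_pink_mid ('both', [430.77, -249.18], np.float64(0.282)) ('top', [429.83, -248.49], np.float64(0.144)) ('side', [433.1, -246.43], np.float64(0.115))
block_teal_mid ('both', [449.99, -7.96, 0.54], np.float64(0.246)) ('top', [449.12, -7.62, 0.55], np.float64(0.052)) ('side', [452.75, -9.14, 0.55], np.float64(0.094))
block_pink_mid ('both', [449.67, 270.27, 0.77], np.float64(0.293)) ('top', [449.3, 269.83, 0.78], np.float64(0.043)) ('side', [453.94, 271.56, -0.01], np.float64(0.173))
dropper_mid ('both', [441.7, 121.34], np.float64(0.287)) ('top', [440.43, 122.48], np.float64(0.112)) ('side', [443.16, 119.39], np.float64(0.109))
jar_tray ('top', [615.72, 308.45, 0.05], np.float64(0.018))
block_tray ('both', [615.03, -4.36, -0.12], np.float64(0.106)) ('top', [613.33, -4.2, -0.12], np.float64(0.037)) ('side', [617.19, -4.15, -0.12], np.float64(0.043))
clip ('both', [602.01, -314.71, 0.15], np.float64(0.118)) ('top', [600.98, -315.27, 0.14], np.float64(0.045)) ('side', [603.79, -313.56, 0.13], np.float64(0.034))
mixing_cup ('both', [713.69, 148.42], np.float64(0.18)) ('top', [712.85, 148.61], np.float64(0.055)) ('side', [715.18, 145.28], np.float64(0.076))
real	1m7.849s
user	0m34.217s
sys	0m30.835s
```

```bash
cat > p.py <<'E'
from h import *
import sys
def pose():
    s=arm.state();M=R.from_rotvec(s["ee_rot"]).as_matrix()
    return s,np.array(s["tcp_pos"]),np.degrees(np.arctan2(M[1,1],M[0,1]))
def plan(*tg,start=None):
    "tg: calls (x,y,z,jaw axis angle deg mod 180 or None)"
    s,p,a=pose()
    print("t",round(s["time_s"],1),"tcp",p.round(1),"ang",round(a,1),"F",np.round(s["ft_force"],1),"gap",round(s["finger_gap"]*85,1),"ff",round(s["finger_force"],1))
    if start: p,a=np.array(start[:3],float),start[3]
    for t in tg:
        q=np.array(t[:3],float);b=a if len(t)<4 or t[3] is None else a+(t[3]-a+90)%180-90
        r=np.radians(a);y=np.array([np.cos(r),np.sin(r),0]);z=np.array([0,0,-1.]);x=np.cross(y,z)
        d=q-p; print(t,"->",np.round([d@x/600,d@y/600,d@z/600],3).tolist(),"yaw",round(-np.radians(b-a)/.5,2),"len",round(np.linalg.norm(d)))
        p,a=q,b
E
python3 -c "
from p import *
plan((450,270,150,74.4),(450,270,22),(450,270,150),(619,33,150),(619,33,29))"
```

```text
t 2.2 tcp [213.6 587.4 245.3] ang 70.0 F [-0.1  0.3  0.5] gap 84.5 ff 0.0
(450, 270, 150, 74.4) -> [-0.551, -0.362, 0.159] yaw -0.15 len 407
(450, 270, 22) -> [0.0, 0.0, 0.213] yaw -0.0 len 128
(450, 270, 150) -> [0.0, 0.0, -0.213] yaw -0.0 len 128
(619, 33, 150) -> [-0.378, -0.305, 0.0] yaw -0.0 len 291
(619, 33, 29) -> [0.0, 0.0, 0.202] yaw -0.0 len 121
```

Call:
jog_arm(plan=[[[-0.551, -0.362, 0.159], -0.15], [[-0.551, -0.362, 0.159], -0.15], [[-0.551, -0.362, 0.159], -0.15], [[-0.551, -0.362, 0.159], -0.15], [[-0.551, -0.362, 0.159], -0.15], [[-0.551, -0.362, 0.159], -0.15], [[-0.551, -0.362, 0.159], -0.15], [[-0.551, -0.362, 0.159], -0.15]], jaw=0, newtons=50)

```text
time_s: 3.0
tcp_pos: [447.0, 274.0, 151.5]
ee_rot: [0.428, 3.112, 0.001]
ft_force: [0.2, 1.4, 0.6]
finger_gap: 1.003
finger_force: 0.0
```

```bash
python3 -c "
from p import *
plan((450,270,150,74.4),(450,270,22))"
```

```text
t 3.0 tcp [447.  274.  151.5] ang 74.3 F [0.2 1.4 0.6] gap 85.3 ff 0.0
(450, 270, 150, 74.4) -> [-0.007, -0.005, 0.002] yaw -0.0 len 5
(450, 270, 22) -> [0.0, 0.0, 0.213] yaw -0.0 len 128
```

Call:
jog_arm(plan=[[[-0.007, -0.005, 0.05], 0], [[-0.007, -0.005, 0.1], 0], [[-0.007, -0.005, 0.15], 0], [[-0.007, -0.005, 0.19], 0], [[-0.007, -0.005, 0.216], 0], [[-0.007, -0.005, 0.216], 0]])

```text
time_s: 3.6
tcp_pos: [447.8, 270.7, 19.8]
ee_rot: [-0.428, -3.109, 0.005]
ft_force: [0.1, 0.1, -0.6]
finger_gap: 1.001
finger_force: 0.0
```

```bash
python3 -c "
from p import *
plan((450,270,22,74.4))
cv2.imwrite('pics/a.png',cv2.resize(camera('side')[100:230,180:340],None,fx=4,fy=4))"
```

```text
t 3.6 tcp [447.8 270.7  19.8] ang 74.3 F [ 0.1  0.1 -0.6] gap 85.1 ff 0.0
(450, 270, 22, 74.4) -> [-0.004, -0.0, -0.004] yaw -0.0 len 3
```

View pics/a.png

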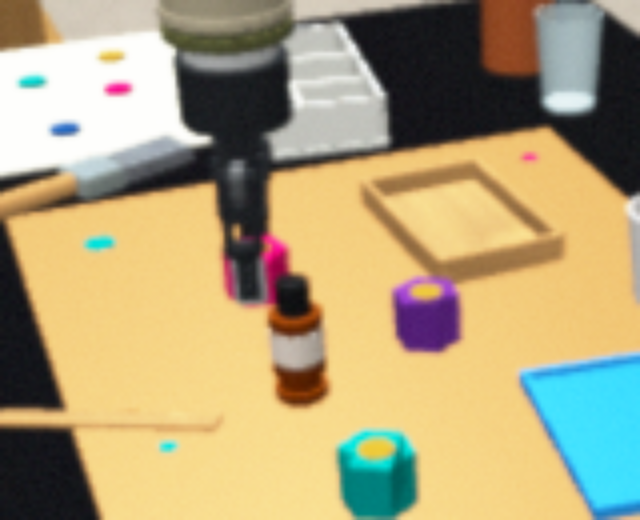

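Call:
jog_arm(plan=[[[-0.004, 0, -0.004], 0], [[-0.004, 0, -0.004], 0], [[-0.004, 0, -0.004], 0], [[-0.004, 0, -0.004], 0], [[-0.004, 0, -0.004], 0], [[-0.004, 0, -0.004], 0], [[-0.004, 0, -0.004], 0]], jaw=255)

```text
time_s: 4.35
tcp_pos: [452.4, 271.5, 25.5]
ee_rot: [0.429, 3.111, 0.003]
ft_force: [-0.3, -0.4, 6.4]
finger_gap: 0.459
finger_force: 51.1
```

Call:
jog_arm(plan=[[[0, 0, -0.02], 0], [[0, 0, -0.06], 0], [[0, 0, -0.12], 0], [[0, 0, -0.18], 0], [[0, 0, -0.2], 0], [[0, 0, -0.2], 0]])

```text
time_s: 4.95
tcp_pos: [452.6, 271.7, 146.9]
ee_rot: [0.428, 3.109, 0.005]
ft_force: [0.3, 0.6, -0.9]
finger_gap: 0.458
finger_force: 50.4
```

```bash
python3 -c "
from p import *
plan((619,33,140,74.4),(619,33,50),(619,33,28))"
```

```text
t 5.0 tcp [452.6 271.7 146.9] ang 74.3 F [ 0.3  0.6 -0.9] gap 38.9 ff 50.4
(619, 33, 140, 74.4) -> [-0.375, -0.308, 0.011] yaw -0.0 len 291
(619, 33, 50) -> [0.0, 0.0, 0.15] yaw -0.0 len 90
(619, 33, 28) -> [0.0, 0.0, 0.037] yaw -0.0 len 22
```

Call:
jog_arm(plan=[[[-0.03, -0.025, 0], 0], [[-0.08, -0.066, 0], 0], [[-0.14, -0.115, 0], 0], [[-0.2, -0.165, 0], 0], [[-0.26, -0.214, 0], 0], [[-0.32, -0.263, 0], 0], [[-0.36, -0.296, 0], 0], [[-0.375, -0.308, 0], 0]])

```text
time_s: 5.75
tcp_pos: [618.4, 27.3, 142.2]
ee_rot: [-0.437, -3.109, 0.005]
ft_force: [-1.0, -1.2, -1.2]
finger_gap: 0.456
finger_force: 50.4
```

Call:
jog_arm(plan=[[[0, 0, 0.03], 0], [[0, 0, 0.08], 0], [[0, 0, 0.13], 0], [[0, 0, 0.16], 0], [[0, 0, 0.17], 0], [[0, 0, 0.175], 0], [[0, 0, 0.175], 0]])

```text
time_s: 6.45
tcp_pos: [618.2, 32.6, 39.4]
ee_rot: [-0.428, -3.112, -0.0]
ft_force: [-0.4, 0.5, 0.3]
finger_gap: 0.458
finger_force: 50.4
```

```bash
python3 -c "
from p import *
plan((619,33,31,74.4))"
```

```text
t 6.5 tcp [618.2  32.6  39.4] ang 74.3 F [-0.4  0.5  0.3] gap 39.0 ff 50.4
(619, 33, 31, 74.4) -> [-0.001, 0.001, 0.014] yaw -0.0 len 8
```

Call:
jog_arm(plan=[[[0, 0, 0.007], 0], [[0, 0, 0.014], 0], [[0, 0, 0.014], 0], [[0, 0, 0.014], 0], [[0, 0, 0.014], 0]])

```text
time_s: 6.95
tcp_pos: [618.3, 32.2, 31.1]
ee_rot: [0.429, 3.112, 0.0]
ft_force: [0.2, 0.2, -0.5]
finger_gap: 0.458
finger_force: 50.5
```

Call:
jog_arm(plan=[[[0, 0, 0.002], 0], [[0, 0, 0.004], 0], [[0, 0, 0.004], 0], [[0, 0, 0.004], 0]])

```text
time_s: 7.35
tcp_pos: [618.5, 32.2, 30.6]
ee_rot: [0.429, 3.111, 0.001]
ft_force: [-7.9, -0.1, 16.9]
finger_gap: 0.457
finger_force: 52.5
```

Call:
jog_arm(plan=[[[0, 0, 0], 0], [[0, 0, 0], 0], [[0, 0, 0], 0], [[0, 0, 0], 0], [[0, 0, 0], 0]], jaw=60)

```text
time_s: 7.85
tcp_pos: [618.1, 32.2, 28.3]
ee_rot: [-0.428, -3.112, 0.0]
ft_force: [-0.2, 0.7, -0.1]
finger_gap: 0.764
finger_force: 0.0
```

Call:
jog_arm(plan=[[[0, 0, -0.03], 0], [[0, 0, -0.08], 0], [[0, 0, -0.16], 0], [[0, 0, -0.2], 0], [[0, 0, -0.2], 0]], jaw=0)

```text
time_s: 8.35
tcp_pos: [620.8, 32.1, 153.3]
ee_rot: [0.428, 3.105, 0.003]
ft_force: [0.2, 0.3, -0.3]
finger_gap: 1.004
finger_force: 0.0
```

```bash
python3 -c "
from p import *
plan((442,121,150),(442,121,44),(442,121,170),(602,-314.5,170),(602,-314.5,80))"
```

```text
t 8.3 tcp [620.8  32.1 153.3] ang 74.3 F [ 0.2  0.3 -0.3] gap 85.3 ff 0.0
(442, 121, 150) -> [0.327, 0.062, 0.006] yaw -0.0 len 200
(442, 121, 44) -> [0.0, 0.0, 0.177] yaw -0.0 len 106
(442, 121, 170) -> [0.0, 0.0, -0.21] yaw -0.0 len 126
(602, -314.5, 170) -> [-0.453, -0.627, 0.0] yaw -0.0 len 464
(602, -314.5, 80) -> [0.0, 0.0, 0.15] yaw -0.0 len 90
```

Call:
jog_arm(plan=[[[0.08, 0.016, 0], 0], [[0.16, 0.031, 0], 0], [[0.24, 0.047, 0], 0], [[0.3, 0.059, 0], 0], [[0.323, 0.063, 0], 0], [[0.323, 0.063, 0], 0], [[0.323, 0.063, 0], 0]])

```text
time_s: 9.05
tcp_pos: [442.5, 120.6, 148.4]
ee_rot: [0.429, 3.112, -0.0]
ft_force: [-0.3, 0.2, -1.1]
finger_gap: 1.003
finger_force: 0.0
```

Call:
jog_arm(plan=[[[0, 0, 0.04], 0], [[0, 0, 0.09], 0], [[0, 0, 0.14], 0], [[0, 0, 0.165], 0], [[0, 0, 0.174], 0], [[0, 0, 0.174], 0], [[0, 0, 0.174], 0]])

```text
time_s: 9.75
tcp_pos: [443.0, 120.7, 44.8]
ee_rot: [0.43, 3.111, 0.0]
ft_force: [0.4, 0.7, 1.3]
finger_gap: 0.999
finger_force: 0.0
```

```bash
python3 -c "
from p import *
plan((442,121,44))
cv2.imwrite('pics/b.png',np.hstack([cv2.resize(camera('side')[110:240,200:360],None,fx=2.5,fy=2.5),cv2.resize(camera('top')[140:270,220:380],None,fx=2.5,fy=2.5)]))"
```

```text
t 9.8 tcp [443.  120.7  44.8] ang 74.3 F [0.4 0.7 1.3] gap 84.9 ff 0.0
(442, 121, 44) -> [0.002, 0.0, 0.001] yaw -0.0 len 1
```

View pics/b.png

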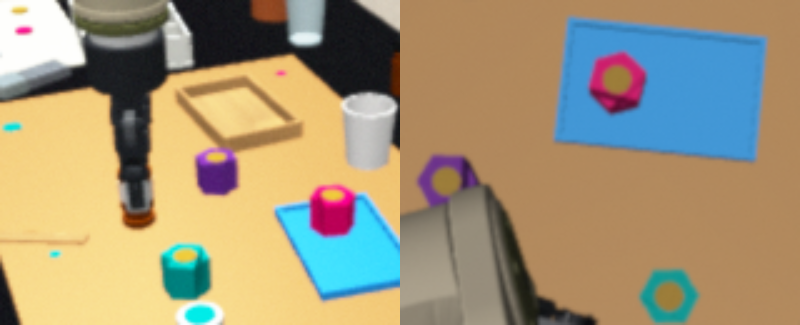

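Pink block lies flat in the blue tray's left half; the fingers straddle the bottle (crop ~135,195).

Call:
jog_arm(plan=[[[0, 0, 0], 0], [[0, 0, 0], 0], [[0, 0, 0], 0], [[0, 0, 0], 0], [[0, 0, 0], 0], [[0, 0, 0], 0], [[0, 0, 0], 0]], jaw=255, newtons=80)

```text
time_s: 10.55
tcp_pos: [442.1, 121.2, 44.5]
ee_rot: [0.429, 3.112, 0.001]
ft_force: [-1.3, -0.5, 5.8]
finger_gap: 0.377
finger_force: 78.4
```

Call:
jog_arm(plan=[[[0, 0, -0.02], 0], [[0, 0, -0.06], 0], [[0, 0, -0.12], 0], [[0, 0, -0.18], 0], [[0, 0, -0.2], 0], [[0, 0, -0.2], 0], [[0, 0, -0.2], 0]])

```text
time_s: 11.25
tcp_pos: [441.2, 120.8, 163.3]
ee_rot: [-0.428, -3.111, 0.001]
ft_force: [-0.7, -0.1, -1.0]
finger_gap: 0.377
finger_force: 78.9
```

```bash
python3 -c "
from p import *
plan((522,-97,165),(602,-314.5,165),(602,-314.5,80))"
```

```text
t 11.2 tcp [441.2 120.8 163.3] ang 74.3 F [-0.7 -0.1 -1. ] gap 32.1 ff 78.9
(522, -97, 165) -> [-0.228, -0.313, -0.003] yaw -0.0 len 232
(602, -314.5, 165) -> [-0.226, -0.313, 0.0] yaw -0.0 len 232
(602, -314.5, 80) -> [0.0, 0.0, 0.142] yaw -0.0 len 85
```

Call:
jog_arm(plan=[[[-0.02, -0.027, 0], 0], [[-0.06, -0.082, 0], 0], [[-0.1, -0.137, 0], 0], [[-0.14, -0.192, 0], 0], [[-0.18, -0.247, 0], 0], [[-0.21, -0.289, 0], 0], [[-0.228, -0.313, 0], 0]])

```text
time_s: 11.95
tcp_pos: [521.8, -100.1, 162.0]
ee_rot: [-0.434, -3.108, 0.003]
ft_force: [-0.1, 0.1, 0.0]
finger_gap: 0.38
finger_force: 78.9
```

Call:
jog_arm(plan=[[[-0.02, -0.028, 0], 0], [[-0.06, -0.083, 0], 0], [[-0.1, -0.139, 0], 0], [[-0.14, -0.194, 0], 0], [[-0.18, -0.249, 0], 0], [[-0.21, -0.29, 0], 0], [[-0.226, -0.313, 0], 0], [[-0.226, -0.313, 0], 0]])

```text
time_s: 12.75
tcp_pos: [600.7, -317.3, 160.9]
ee_rot: [-0.435, -3.106, 0.002]
ft_force: [-0.2, 0.6, -1.8]
finger_gap: 0.374
finger_force: 79.0
```

Call:
jog_arm(plan=[[[0, 0, 0], 0], [[0, 0, 0.03], 0], [[0, 0, 0.08], 0], [[0, 0, 0.12], 0], [[0, 0, 0.135], 0], [[0, 0, 0.135], 0], [[0, 0, 0.135], 0], [[0, 0, 0.135], 0]])

```text
time_s: 13.55
tcp_pos: [603.4, -314.6, 84.9]
ee_rot: [0.428, 3.11, -0.001]
ft_force: [-0.7, -0.5, -0.0]
finger_gap: 0.376
finger_force: 79.0
```

```bash
python3 -c "
from p import *
plan((602,-314.5,80))
cv2.imwrite('pics/c.png',np.hstack([cv2.resize(camera('side')[210:340,340:500],None,fx=2.5,fy=2.5),cv2.resize(camera('top')[120:250,400:560],None,fx=2.5,fy=2.5)]))
for n in('dropper_mid','clip'):
  for c in('side','top'):
    z=80-44+42 if n!='clip' else 0
    print(n,c,[(d['conf'],unproj(d['position'],c,z).round(1)) for d in landmark_of(n,c)[:2]])"
```

```text
t 13.6 tcp [ 603.4 -314.6   84.9] ang 74.3 F [-0.7 -0.5 -0. ] gap 32.0 ff 79.0
(602, -314.5, 80) -> [0.002, -0.001, 0.008] yaw -0.0 len 5
dropper_mid side [(0.9, array([ 608.7, -308.1,   78. ]))]
dropper_mid top [(0.53, array([ 600.5, -321.4,   78. ]))]
clip side [(0.95, array([ 607.1, -310. ,    0. ]))]
clip top [(0.97, array([ 597.3, -314. ,    0. ])), (0.25, array([622.9, 315.6,   0. ]))]
```

View pics/c.png

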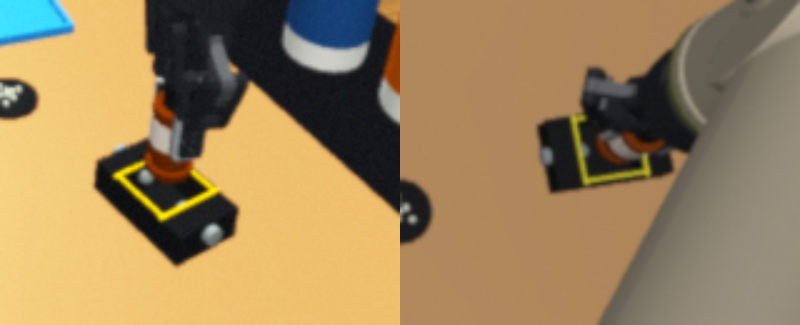

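```bash
python3 -c "
from h import *
print(unproj((277,407.5),'side',43)) # foot, front lower edge ~row 281
print(proj([603.4,-314.6,41],'side'),proj([602,-314.5,28],'side'),proj([603.4,-314.6,41],'top'))
# yellow-rim well centre in both views, from colour
for c in('side','top'):
  im=camera(c);h=cv2.cvtColor(im,cv2.COLOR_BGR2HSV);m=cv2.inRange(h,(24,140,120),(34,255,255))
  m[:, :380]=0;m[:150]=0;m[330:]=0;m[:,520:]=0
  pts=np.float32(np.argwhere(m)[:,::-1]);b=cv2.boxPoints(cv2.minAreaRect(cv2.convexHull(pts)));print(c,len(pts),b.round(1).tolist())
  hull=cv2.approxPolyDP(cv2.convexHull(pts),3,True)[:,0];print(hull.tolist(),[unproj(q[::-1],c,28)[:2].round(1).tolist() for q in hull])
"
```

```text
[ 603.26623393 -314.51609279   43.        ]
[407.46706486 277.84853949] [405.9936741  283.43025736] [486.20606625 176.26997008]
side 204 [[385.0, 280.0], [402.29998779296875, 261.70001220703125], [427.5, 285.3999938964844], [410.1000061035156, 303.79998779296875]]
[[427.0, 285.0], [404.0, 298.0], [385.0, 280.0], [396.0, 275.0], [417.0, 278.0]] [[634.4, -333.0], [578.6, -343.4], [571.9, -291.7], [597.5, -288.4], [628.5, -310.6]]
top 129 [[467.79998779296875, 166.0], [496.1000061035156, 162.5], [499.5, 189.89999389648438], [471.20001220703125, 193.5]]
[[499.0, 190.0], [474.0, 193.0], [468.0, 166.0], [498.0, 182.0]] [[578.3, -342.3], [572.9, -293.3], [626.3, -284.5], [594.0, -341.4]]
```

Call:
jog_arm(plan=[[[0.001, 0.001, 0.01], 0], [[0.001, 0.001, 0.02], 0], [[0.001, 0.001, 0.03], 0], [[0.001, 0.001, 0.034], 0], [[0.001, 0.001, 0.034], 0], [[0.001, 0.001, 0.034], 0]])

```text
time_s: 14.55
tcp_pos: [601.9, -314.1, 62.7]
ee_rot: [-0.429, -3.112, 0.001]
ft_force: [-1.7, -1.6, 2.1]
finger_gap: 0.374
finger_force: 79.8
```

Call:
jog_arm(plan=[[[0, 0, 0.006], 0], [[0, 0, 0.012], 0], [[0, 0, 0.018], 0], [[0, 0, 0.022], 0], [[0, 0, 0.026], 0], [[0, 0, 0.026], 0], [[0, 0, 0.026], 0]])

```text
time_s: 15.25
tcp_pos: [602.4, -313.1, 48.5]
ee_rot: [0.428, 3.112, 0.001]
ft_force: [-5.2, 3.8, 13.5]
finger_gap: 0.376
finger_force: 81.1
```

Call:
jog_arm(plan=[[[0, 0, 0.002], 0], [[0, 0, 0.003], 0], [[0, 0, 0.003], 0], [[0, 0, 0.003], 0]])

```text
time_s: 15.65
tcp_pos: [602.7, -313.2, 48.4]
ee_rot: [0.428, 3.111, 0.001]
ft_force: [-8.6, 6.6, 24.5]
finger_gap: 0.379
finger_force: 81.8
```

Call:
jog_arm(plan=[[[0, 0, -0.003], 0], [[0, 0, -0.004], 0], [[0, 0, -0.004], 0], [[0, 0, -0.004], 0], [[0, 0, -0.004], 0], [[0, 0, -0.004], 0], [[0, 0, -0.004], 0]], jaw=60)

```text
time_s: 16.35
tcp_pos: [602.1, -313.5, 47.5]
ee_rot: [-0.429, -3.112, 0.0]
ft_force: [-1.0, 0.2, 0.6]
finger_gap: 0.765
finger_force: 0.0
```

Call:
jog_arm(plan=[[[0, 0, -0.03], 0], [[0, 0, -0.08], 0], [[0, 0, -0.14], 0], [[0, 0, -0.16], 0], [[0, 0, -0.16], 0], [[0, 0, -0.16], 0], [[0, 0, -0.16], 0]], jaw=0)

```text
time_s: 17.05
tcp_pos: [601.3, -312.8, 141.6]
ee_rot: [-0.428, -3.109, -0.002]
ft_force: [-0.2, 0.2, -0.1]
finger_gap: 0.996
finger_force: 0.0
```

```bash
python3 -c "
from p import *
plan((431,-248.5,145),(431,-248.5,40),(431,-248.5,150),(520,50,150),(613.6,350.4,150))"
```

```text
t 17.1 tcp [ 601.3 -312.8  141.6] ang 74.3 F [-0.2  0.2 -0.1] gap 84.7 ff 0.0
(431, -248.5, 145) -> [0.302, 0.026, -0.006] yaw -0.0 len 182
(431, -248.5, 40) -> [0.0, 0.0, 0.175] yaw -0.0 len 105
(431, -248.5, 150) -> [0.0, 0.0, -0.183] yaw -0.0 len 110
(520, 50, 150) -> [-0.008, 0.519, 0.0] yaw -0.0 len 311
(613.6, 350.4, 150) -> [-0.015, 0.524, 0.0] yaw -0.0 len 315
```

Call:
jog_arm(plan=[[[0.08, 0.007, 0], 0], [[0.16, 0.014, 0], 0], [[0.23, 0.02, 0], 0], [[0.29, 0.026, 0], 0], [[0.303, 0.027, 0], 0], [[0.303, 0.027, 0], 0], [[0.303, 0.027, 0], 0]])

```text
time_s: 17.75
tcp_pos: [432.5, -248.7, 143.6]
ee_rot: [0.427, 3.112, -0.0]
ft_force: [0.1, -0.3, -0.6]
finger_gap: 1.002
finger_force: 0.0
```

Call:
jog_arm(plan=[[[0, 0, 0.04], 0], [[0, 0, 0.09], 0], [[0, 0, 0.14], 0], [[0, 0, 0.165], 0], [[0, 0, 0.172], 0], [[0, 0, 0.172], 0], [[0, 0, 0.172], 0], [[0, 0, 0.172], 0]])

```text
time_s: 18.55
tcp_pos: [432.4, -249.3, 41.5]
ee_rot: [0.428, 3.11, -0.001]
ft_force: [-0.7, 0.1, -0.2]
finger_gap: 0.997
finger_force: 0.0
```

```bash
python3 -c "
from p import *
plan((431,-248.5,40))
cv2.imwrite('pics/d.png',np.hstack([cv2.resize(camera('side')[210:340,260:440],None,fx=2.2,fy=2.2),cv2.resize(camera('top')[150:280,380:560],None,fx=2.2,fy=2.2)]))"
```

```text
t 18.6 tcp [ 432.4 -249.3   41.5] ang 74.3 F [-0.7  0.1 -0.2] gap 84.8 ff 0.0
(431, -248.5, 40) -> [0.003, 0.001, 0.003] yaw -0.0 len 2
```

View pics/d.png

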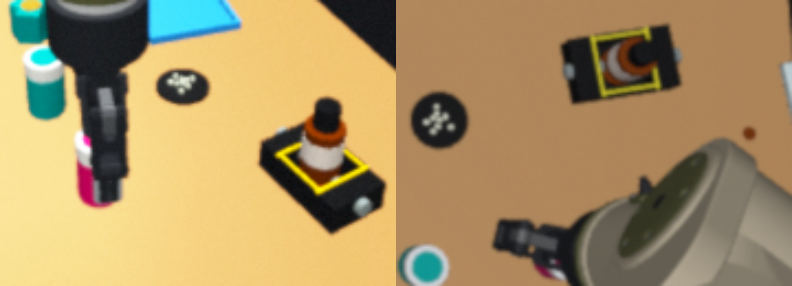

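The bottle stands upright in the clip (side crop 322,140); the fingers straddle the pink jar.

Call:
jog_arm(plan=[[[0.002, 0, 0], 0], [[0.002, 0, 0], 0], [[0.002, 0, 0], 0], [[0.002, 0, 0], 0], [[0.002, 0, 0], 0], [[0.002, 0, 0], 0], [[0.002, 0, 0], 0]], jaw=255, newtons=50)

```text
time_s: 19.35
tcp_pos: [430.5, -248.5, 40.7]
ee_rot: [0.429, 3.112, -0.0]
ft_force: [-0.3, 1.4, 4.5]
finger_gap: 0.419
finger_force: 49.6
```

Call:
jog_arm(plan=[[[0, 0, -0.02], 0], [[0, 0, -0.06], 0], [[0, 0, -0.12], 0], [[0, 0, -0.17], 0], [[0, 0, -0.183], 0], [[0, 0, -0.183], 0], [[0, 0, -0.183], 0]])

```text
time_s: 20.05
tcp_pos: [429.8, -248.0, 149.4]
ee_rot: [-0.428, -3.111, -0.001]
ft_force: [-1.3, 0.1, -1.4]
finger_gap: 0.42
finger_force: 50.0
```

```bash
python3 -c "
from p import *
plan((520,50,150),(613.6,350.4,150))"
```

```text
t 20.1 tcp [ 429.8 -248.   149.4] ang 74.3 F [-1.3  0.1 -1.4] gap 35.7 ff 50.0
(520, 50, 150) -> [-0.011, 0.519, -0.001] yaw -0.0 len 311
(613.6, 350.4, 150) -> [-0.015, 0.524, 0.0] yaw -0.0 len 315
```

Call:
jog_arm(plan=[[[0, 0.03, 0], 0], [[-0.002, 0.1, 0], 0], [[-0.004, 0.18, 0], 0], [[-0.005, 0.26, 0], 0], [[-0.007, 0.34, 0], 0], [[-0.009, 0.42, 0], 0], [[-0.01, 0.49, 0], 0], [[-0.011, 0.519, 0], 0]])

```text
time_s: 20.85
tcp_pos: [520.2, 54.8, 148.2]
ee_rot: [-0.419, -3.11, -0.0]
ft_force: [-0.5, -0.8, -1.2]
finger_gap: 0.414
finger_force: 50.0
```

Call:
jog_arm(plan=[[[0, 0.03, 0], 0], [[-0.003, 0.1, 0], 0], [[-0.005, 0.18, 0], 0], [[-0.007, 0.26, 0], 0], [[-0.01, 0.34, 0], 0], [[-0.012, 0.42, 0], 0], [[-0.014, 0.49, 0], 0], [[-0.015, 0.524, 0], 0]])

```text
time_s: 21.65
tcp_pos: [613.9, 353.5, 148.1]
ee_rot: [-0.424, -3.11, 0.001]
ft_force: [-0.6, -0.0, -1.2]
finger_gap: 0.418
finger_force: 50.1
```

Call:
jog_arm(plan=[[[0, 0, 0], 0], [[0, 0, 0.03], 0], [[0, 0, 0.08], 0], [[0, 0, 0.13], 0], [[0, 0, 0.155], 0], [[0, 0, 0.155], 0], [[0, 0, 0.155], 0], [[0, 0, 0.155], 0]])

```text
time_s: 22.45
tcp_pos: [615.8, 350.0, 59.4]
ee_rot: [0.429, 3.11, 0.003]
ft_force: [0.3, -0.2, 0.2]
finger_gap: 0.419
finger_force: 50.1
```

```bash
python3 -c "
from p import *
plan((613.6,350.4,46))"
```

```text
t 22.4 tcp [615.8 350.   59.4] ang 74.3 F [ 0.3 -0.2  0.2] gap 35.6 ff 50.1
(613.6, 350.4, 46) -> [0.004, -0.0, 0.022] yaw -0.0 len 14
```

Call:
jog_arm(plan=[[[0, 0, 0.008], 0], [[0, 0, 0.015], 0], [[0, 0, 0.02], 0], [[0, 0, 0.023], 0], [[0, 0, 0.023], 0], [[0, 0, 0.023], 0]])

```text
time_s: 23.05
tcp_pos: [615.1, 350.0, 45.8]
ee_rot: [0.429, 3.111, 0.002]
ft_force: [-4.6, -3.0, 12.4]
finger_gap: 0.418
finger_force: 50.3
```

Call:
jog_arm(plan=[[[0, 0, 0], 0], [[0, 0, 0], 0], [[0, 0, 0], 0], [[0, 0, 0], 0], [[0, 0, 0], 0], [[0, 0, 0], 0]], jaw=60)

```text
time_s: 23.65
tcp_pos: [614.5, 349.8, 43.3]
ee_rot: [-0.429, -3.112, 0.0]
ft_force: [0.5, -0.4, 0.5]
finger_gap: 0.759
finger_force: 0.0
```

Call:
jog_arm(plan=[[[0, 0, -0.03], 0], [[0, 0, -0.08], 0], [[0, 0, -0.15], 0], [[0, 0, -0.17], 0], [[0, 0, -0.17], 0], [[0, 0, -0.17], 0], [[0, 0, -0.17], 0]], jaw=0)

```text
time_s: 24.35
tcp_pos: [613.6, 349.4, 143.2]
ee_rot: [-0.428, -3.11, 0.003]
ft_force: [0.2, -0.4, -0.6]
finger_gap: 1.0
finger_force: 0.0
```

```bash
python3 -c "
from p import *
plan((520,111,148),(425.7,-129,148),(425.7,-129,40),(425.7,-129,150),(617.8,266.5,150))"
```

```text
t 24.4 tcp [613.6 349.4 143.2] ang 74.3 F [ 0.2 -0.4 -0.6] gap 85.0 ff 0.0
(520, 111, 148) -> [0.043, -0.425, -0.008] yaw -0.0 len 256
(425.7, -129, 148) -> [0.043, -0.428, 0.0] yaw -0.0 len 258
(425.7, -129, 40) -> [0.0, 0.0, 0.18] yaw -0.0 len 108
(425.7, -129, 150) -> [0.0, 0.0, -0.183] yaw -0.0 len 110
(617.8, 266.5, 150) -> [-0.13, 0.721, 0.0] yaw -0.0 len 440
```

Call:
jog_arm(plan=[[[0.007, -0.07, 0], 0], [[0.015, -0.15, 0], 0], [[0.023, -0.23, 0], 0], [[0.031, -0.31, 0], 0], [[0.039, -0.38, 0], 0], [[0.044, -0.425, 0], 0]])

```text
time_s: 24.95
tcp_pos: [518.2, 107.6, 144.1]
ee_rot: [-0.433, -3.109, 0.003]
ft_force: [0.6, -0.2, 0.5]
finger_gap: 1.001
finger_force: 0.0
```

Call:
jog_arm(plan=[[[0.008, -0.08, 0], 0], [[0.016, -0.16, 0], 0], [[0.024, -0.24, 0], 0], [[0.032, -0.32, 0], 0], [[0.04, -0.4, 0], 0], [[0.044, -0.429, 0], 0], [[0.044, -0.429, 0], 0], [[0.044, -0.429, 0], 0]])

```text
time_s: 25.75
tcp_pos: [424.8, -128.7, 144.8]
ee_rot: [-0.429, -3.111, -0.0]
ft_force: [0.2, -0.0, 0.7]
finger_gap: 1.003
finger_force: 0.0
```

Call:
jog_arm(plan=[[[0, 0, 0.04], 0], [[0, 0, 0.09], 0], [[0, 0, 0.14], 0], [[0, 0, 0.165], 0], [[0, 0, 0.175], 0], [[0, 0, 0.175], 0], [[0, 0, 0.175], 0], [[0, 0, 0.175], 0]])

```text
time_s: 26.55
tcp_pos: [426.1, -129.0, 41.4]
ee_rot: [0.428, 3.111, 0.0]
ft_force: [0.4, -0.2, 0.1]
finger_gap: 1.002
finger_force: 0.0
```

```bash
python3 -c "
from p import *
plan((425.7,-129,40))"
```

```text
t 26.6 tcp [ 426.1 -129.    41.4] ang 74.3 F [ 0.4 -0.2  0.1] gap 85.1 ff 0.0
(425.7, -129, 40) -> [0.001, -0.0, 0.002] yaw -0.0 len 1
```

Call:
jog_arm(plan=[[[0, 0, 0], 0], [[0, 0, 0], 0], [[0, 0, 0], 0], [[0, 0, 0], 0], [[0, 0, 0], 0], [[0, 0, 0], 0], [[0, 0, 0], 0]], jaw=255)

```text
time_s: 27.25
tcp_pos: [425.5, -129.2, 40.9]
ee_rot: [0.429, 3.112, 0.0]
ft_force: [-0.3, 1.1, 5.7]
finger_gap: 0.417
finger_force: 49.4
```

Call:
jog_arm(plan=[[[0, 0, -0.02], 0], [[0, 0, -0.06], 0], [[0, 0, -0.12], 0], [[0, 0, -0.17], 0], [[0, 0, -0.183], 0], [[0, 0, -0.183], 0], [[0, 0, -0.183], 0]])

```text
time_s: 27.95
tcp_pos: [424.6, -129.0, 149.5]
ee_rot: [-0.428, -3.111, -0.0]
ft_force: [0.4, 0.1, -1.7]
finger_gap: 0.418
finger_force: 50.0
```

```bash
python3 -c "
from p import *
plan((522,69,150),(617.8,266.5,150))"
```

```text
t 27.9 tcp [ 424.6 -129.   149.5] ang 74.3 F [ 0.4  0.1 -1.7] gap 35.5 ff 50.0
(522, 69, 150) -> [-0.067, 0.362, -0.001] yaw -0.0 len 221
(617.8, 266.5, 150) -> [-0.065, 0.36, 0.0] yaw -0.0 len 220
```

Call:
jog_arm(plan=[[[-0.005, 0.03, 0], 0], [[-0.018, 0.1, 0], 0], [[-0.032, 0.175, 0], 0], [[-0.046, 0.25, 0], 0], [[-0.059, 0.32, 0], 0], [[-0.066, 0.362, 0], 0]])

```text
time_s: 28.55
tcp_pos: [521.7, 73.0, 148.0]
ee_rot: [-0.423, -3.11, 0.001]
ft_force: [0.0, -0.2, -0.5]
finger_gap: 0.422
finger_force: 50.0
```

Call:
jog_arm(plan=[[[-0.01, 0.05, 0], 0], [[-0.023, 0.125, 0], 0], [[-0.036, 0.2, 0], 0], [[-0.05, 0.275, 0], 0], [[-0.06, 0.335, 0], 0], [[-0.065, 0.36, 0], 0], [[-0.065, 0.36, 0], 0], [[-0.065, 0.36, 0], 0]])

```text
time_s: 29.35
tcp_pos: [617.2, 265.5, 148.0]
ee_rot: [-0.429, -3.109, 0.004]
ft_force: [1.4, -1.1, -0.2]
finger_gap: 0.419
finger_force: 50.1
```

Call:
jog_arm(plan=[[[0, 0, 0.03], 0], [[0, 0, 0.08], 0], [[0, 0, 0.13], 0], [[0, 0, 0.155], 0], [[0, 0, 0.155], 0], [[0, 0, 0.155], 0], [[0, 0, 0.155], 0]])

```text
time_s: 30.05
tcp_pos: [619.2, 266.7, 59.4]
ee_rot: [0.429, 3.11, 0.002]
ft_force: [0.8, 0.4, -0.2]
finger_gap: 0.423
finger_force: 50.1
```

```bash
python3 -c "
from p import *
plan((617.8,266.5,46))"
```

```text
t 30.1 tcp [619.2 266.7  59.4] ang 74.3 F [ 0.8  0.4 -0.2] gap 35.9 ff 50.1
(617.8, 266.5, 46) -> [0.002, -0.001, 0.022] yaw -0.0 len 13
```

Call:
jog_arm(plan=[[[0, 0, 0.008], 0], [[0, 0, 0.015], 0], [[0, 0, 0.02], 0], [[0, 0, 0.023], 0], [[0, 0, 0.023], 0], [[0, 0, 0.023], 0]])

```text
time_s: 30.65
tcp_pos: [618.7, 266.7, 45.9]
ee_rot: [0.429, 3.111, 0.002]
ft_force: [-4.7, -2.3, 14.6]
finger_gap: 0.42
finger_force: 50.4
```

Call:
jog_arm(plan=[[[0, 0, 0], 0], [[0, 0, 0], 0], [[0, 0, 0], 0], [[0, 0, 0], 0], [[0, 0, 0], 0], [[0, 0, 0], 0]], jaw=60)

```text
time_s: 31.25
tcp_pos: [617.9, 266.6, 43.3]
ee_rot: [-0.429, -3.112, 0.0]
ft_force: [-0.2, 0.4, -0.2]
finger_gap: 0.766
finger_force: 0.0
```

Call:
jog_arm(plan=[[[0, 0, -0.03], 0], [[0, 0, -0.08], 0], [[0, 0, -0.15], 0], [[0, 0, -0.17], 0], [[0, 0, -0.17], 0], [[0, 0, -0.17], 0], [[0, 0, -0.17], 0]], jaw=0)

```text
time_s: 31.95
tcp_pos: [616.9, 266.3, 143.4]
ee_rot: [-0.428, -3.11, 0.003]
ft_force: [-0.1, 0.4, -0.6]
finger_gap: 0.998
finger_force: 0.0
```

```bash
python3 -c "
from p import *
plan((450.5,-8,140,61),(450.5,-8,24),(450.5,-8,120),(610,-46,120),(610,-46,40))"
```

```text
t 31.9 tcp [616.9 266.3 143.4] ang 74.3 F [-0.1  0.4 -0.6] gap 84.8 ff 0.0
(450.5, -8, 140, 61) -> [0.144, -0.515, 0.006] yaw 0.47 len 321
(450.5, -8, 24) -> [0.0, 0.0, 0.193] yaw -0.0 len 116
(450.5, -8, 120) -> [0.0, 0.0, -0.16] yaw -0.0 len 96
(610, -46, 120) -> [-0.263, 0.073, 0.0] yaw -0.0 len 164
(610, -46, 40) -> [0.0, 0.0, 0.133] yaw -0.0 len 80
```

Call:
jog_arm(plan=[[[0.02, -0.07, 0], 0.1], [[0.041, -0.145, 0], 0.2], [[0.062, -0.22, 0], 0.3], [[0.084, -0.295, 0], 0.4], [[0.105, -0.37, 0], 0.47], [[0.126, -0.445, 0], 0.47], [[0.146, -0.515, 0], 0.47], [[0.146, -0.515, 0], 0.47]])

```text
time_s: 32.75
tcp_pos: [446.6, -12.5, 144.3]
ee_rot: [-0.802, -3.034, 0.002]
ft_force: [0.4, -0.6, 0.3]
finger_gap: 1.003
finger_force: 0.0
```

Call:
jog_arm(plan=[[[0, 0, 0.04], 0], [[0, 0, 0.1], 0], [[0, 0, 0.16], 0], [[0, 0, 0.19], 0], [[0, 0, 0.2], 0], [[0, 0, 0.2], 0], [[0, 0, 0.2], 0], [[0, 0, 0.2], 0]])

```text
time_s: 33.55
tcp_pos: [451.0, -7.1, 26.5]
ee_rot: [0.79, 3.039, 0.001]
ft_force: [-0.1, -0.0, 1.0]
finger_gap: 0.999
finger_force: 0.0
```

```bash
python3 -c "
from p import *
plan((450.5,-8,24,61))
cv2.imwrite('pics/e.png',np.hstack([cv2.resize(camera('side')[120:280,200:380],None,fx=2.2,fy=2.2),cv2.resize(camera('top')[120:280,110:290],None,fx=2.2,fy=2.2)]))"
```

```text
t 33.5 tcp [451.   -7.1  26.5] ang 60.9 F [-0.1 -0.   1. ] gap 85.0 ff 0.0
(450.5, -8, 24, 61) -> [0.0, -0.002, 0.004] yaw -0.01 len 3
```

View pics/e.png

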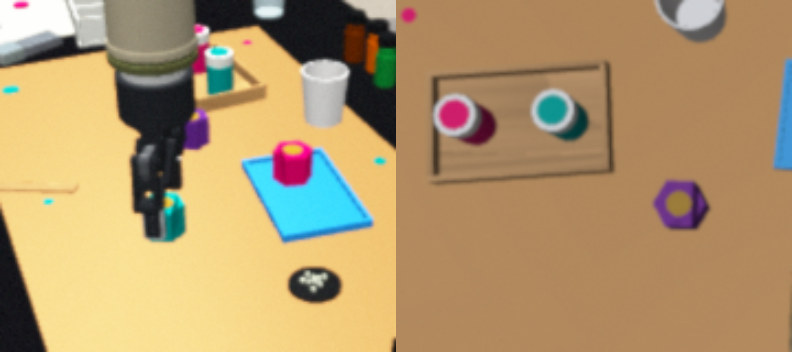

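Both jars stand in the wooden tray (top crop 460,118 and 555,112); the fingers straddle the teal block.

Call:
jog_arm(plan=[[[0, -0.001, 0.004], 0], [[0, -0.001, 0.004], 0], [[0, -0.001, 0.004], 0], [[0, -0.001, 0.004], 0], [[0, -0.001, 0.004], 0], [[0, -0.001, 0.004], 0], [[0, -0.001, 0.004], 0]], jaw=255)

```text
time_s: 34.35
tcp_pos: [450.1, -7.7, 23.4]
ee_rot: [0.791, 3.04, 0.0]
ft_force: [-0.0, -0.3, 4.9]
finger_gap: 0.457
finger_force: 50.9
```

Call:
jog_arm(plan=[[[0, 0, -0.02], 0], [[0, 0, -0.06], 0], [[0, 0, -0.12], 0], [[0, 0, -0.17], 0], [[0, 0, -0.183], 0], [[0, 0, -0.183], 0], [[0, 0, -0.183], 0]])

```text
time_s: 35.05
tcp_pos: [449.2, -7.6, 132.2]
ee_rot: [-0.79, -3.04, 0.001]
ft_force: [-0.5, -0.1, -0.3]
finger_gap: 0.459
finger_force: 50.4
```

```bash
python3 -c "
from p import *
plan((610,-46,134),(610,-46,40))"
```

```text
t 35.0 tcp [449.2  -7.6 132.2] ang 60.9 F [-0.5 -0.1 -0.3] gap 39.0 ff 50.4
(610, -46, 134) -> [-0.265, 0.075, -0.003] yaw -0.0 len 165
(610, -46, 40) -> [0.0, 0.0, 0.157] yaw -0.0 len 94
```

Call:
jog_arm(plan=[[[-0.03, 0.008, 0], 0], [[-0.09, 0.026, 0], 0], [[-0.15, 0.042, 0], 0], [[-0.21, 0.059, 0], 0], [[-0.25, 0.071, 0], 0], [[-0.264, 0.075, 0], 0], [[-0.264, 0.075, 0], 0], [[-0.264, 0.075, 0], 0]])

```text
time_s: 35.85
tcp_pos: [608.7, -45.5, 131.8]
ee_rot: [-0.79, -3.038, 0.001]
ft_force: [-1.0, -0.4, 0.4]
finger_gap: 0.46
finger_force: 50.4
```

Call:
jog_arm(plan=[[[0, 0, 0.03], 0], [[0, 0, 0.08], 0], [[0, 0, 0.13], 0], [[0, 0, 0.15], 0], [[0, 0, 0.157], 0], [[0, 0, 0.157], 0], [[0, 0, 0.157], 0], [[0, 0, 0.157], 0]])

```text
time_s: 36.65
tcp_pos: [611.0, -45.6, 40.2]
ee_rot: [0.79, 3.038, 0.001]
ft_force: [0.3, -0.5, -0.2]
finger_gap: 0.459
finger_force: 50.4
```

Call:
jog_arm(plan=[[[0, 0, 0.008], 0], [[0, 0, 0.014], 0], [[0, 0, 0.018], 0], [[0, 0, 0.02], 0], [[0, 0, 0.021], 0], [[0, 0, 0.021], 0], [[0, 0, 0.021], 0]])

```text
time_s: 37.35
tcp_pos: [610.0, -45.5, 28.4]
ee_rot: [-0.791, -3.04, -0.002]
ft_force: [-11.1, 1.9, 23.7]
finger_gap: 0.459
finger_force: 53.5
```

Contact with the tray floor; release, retreat and check everything.

Call:
jog_arm(plan=[[[0, 0, -0.002], 0], [[0, 0, -0.002], 0], [[0, 0, -0.002], 0], [[0, 0, -0.002], 0], [[0, 0, -0.002], 0], [[0, 0, -0.002], 0]], jaw=60)

```text
time_s: 37.95
tcp_pos: [610.0, -45.6, 27.1]
ee_rot: [-0.79, -3.04, 0.0]
ft_force: [-0.9, -0.4, -0.3]
finger_gap: 0.766
finger_force: 0.0
```

Call:
jog_arm(plan=[[[0, 0, -0.03], 0], [[0, 0, -0.1], 0], [[0, 0, -0.18], 0], [[0, 0, -0.25], 0], [[0, 0, -0.32], 0], [[0, 0, -0.34], 0]])

```text
time_s: 38.55
tcp_pos: [612.0, -46.2, 236.8]
ee_rot: [0.789, 3.033, 0.003]
ft_force: [0.2, 0.6, 0.3]
finger_gap: 0.759
finger_force: 0.0
```

Call:
jog_arm(plan=[[[0.08, 0.04, 0], 0], [[0.14, 0.1, 0], 0], [[0.18, 0.17, 0], 0], [[0.18, 0.25, 0], 0], [[0.18, 0.33, 0], 0], [[0.18, 0.41, 0], 0], [[0.18, 0.49, 0], 0], [[0.18, 0.57, 0], 0]])

```text
time_s: 39.35
tcp_pos: [682.7, 307.6, 230.4]
ee_rot: [-0.79, -3.04, 0.0]
ft_force: [1.4, -0.1, 0.5]
finger_gap: 0.766
finger_force: 0.0
```

```bash
cat > chk.py <<'E'
from m import *
G.update(jar_pink_mid=(614,350),jar_teal_mid=(618,266),block_pink_mid=(618,32),block_teal_mid=(610,-46),dropper_mid=(602,-313))
for c in("side","top"): cv2.imwrite(f"pics/z{c}.png",camera(c))
zz=dict(jar=35,blo=23,dro=46)
for n in list(G)[:5]+["mixing_cup"]:
    z=zz.get(n[:3],0)
    print(n,[(c,round(d["conf"],2),unproj(d["position"],c,z)[:2].round(1).tolist()) for c in("top","side") for d in landmark_of(n,c)[:2]])
# dropper height: cap top (z=88 home, 103 not) predicted pixels
for h in(4,19): print("dropper foot",h,"cap top side",proj([602.5,-313.5,h+84],"side").round(1),"top",proj([602.5,-313.5,h+84],"top").round(1))
E
python3 chk.py
```

```text
jar_teal_mid [('top', 0.84, [608.7, 260.9]), ('side', 0.47, [617.2, 266.4]), ('side', 0.39, [680.0, 89.5])]
jar_pink_mid [('side', 0.57, [604.9, 363.3])]
block_teal_mid [('top', 0.8, [538.1, 160.0]), ('side', 0.94, [609.0, -60.2]), ('side', 0.71, [539.1, 165.3])]
block_pink_mid [('top', 0.94, [617.1, 25.9]), ('side', 0.68, [608.9, 366.9]), ('side', 0.61, [620.3, 22.1])]
dropper_mid [('top', 0.8, [600.8, -311.6]), ('side', 0.89, [605.4, -310.5]), ('side', 0.54, [588.9, -67.4])]
mixing_cup [('top', 0.23, [621.2, 365.4]), ('side', 0.92, [715.1, 148.5])]
dropper foot 4 cap top side [409.6 257.2] top [494.  172.4]
dropper foot 19 cap top side [410.6 250.4] top [496.9 171. ]
```

View pics/ztop.png

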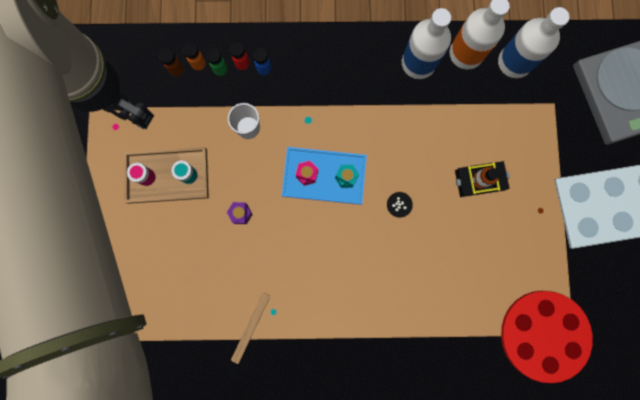

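View pics/zside.png

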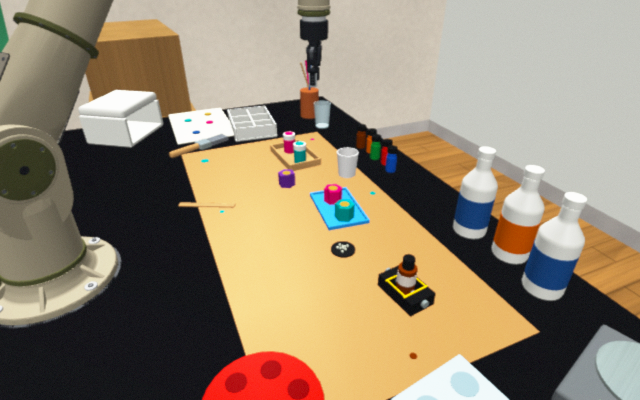

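Both jars stand in the wooden tray (top view 137,174 and 183,172), and both castings lie flat in the blue tray (307,173 and 347,177). The bottle's cap top in the side view (408,258) matches the fully-home prediction (row 257), and the cup hasn't moved.

```bash
python3 -c "
from h import *
print(arm.state()['qvel'].round(3)); print(job.finish_job())"
```

```text
[-0.003  0.006 -0.003 -0.003 -0.002 -0.     0.   ]
the job is handed in; nothing more can be done
None
```

I handed the job in at about 40 s of the 118 s allowed; no verdict came back, but the last pictures show both jars upright in the wooden tray, both castings flat in the blue tray, the bottle fully home in the clip, and the mixing cup not moved.

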